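Put a freshly glued book away in the drying case

ROBOT

A 6-joint arm with a two-finger parallel gripper is mounted at the origin on the work surface. World frame = base frame: x ahead of the robot, y to its left, z up, the work surface at z = 0. Lengths are in m, angles in rad, forces in N, time in s.
With the tool pointing down it reaches from about 0.25 to 0.775 m from the base axis. Payload 4 kg.
Tool frame: the origin (TCP) lies between the finger pads; the fingertips stand 8 mm ahead of it and the grasp point (between the pads) lies 11 mm behind it; z points along the fingers, y is the direction in which the jaws open and shut (so a half turn about z gives the same grasp; the last joint's range is limited). The gripper opens to 94 mm and grips with 3 to 60 N. Pads are 16 mm wide; open, the fingers measure 119 mm over their backs; the gripper's body (75 mm by 177 mm) begins 78 mm behind the grasp point.
Start: joints at [1.171, 0.087, 1.371, -0, 1.684, -0.103], TCP at [0.161, 0.526, 0.214] pointing down, gripper open.
Joint ranges: [-3.1, 3.1], [-0.76, 2.03], [0.27, 2.55], [-1.08, 4.22], [0.17, 2.65], [-2.57, 2.57]. Speed limits (rad/s): [2.79, 2.79, 3.14, 3.14, 3.14, 3.14].

INTERFACE

Orientations are given as a unit quaternion [x, y, z, w].
In Python, from station import robot, imaging, nets gives the robot as it stands. Calls block until the motion is done:
- robot.reach(position, orientation): joint-space move of the TCP to a pose.
- robot.move_l(position, ori=None, speed=0.15, stop_force=None): straight line of the TCP; ori=None keeps the orientation; speed is the mean speed in m/s. With stop_force (N) it stops when the force on the tool has changed by that much, and returns True; else False.
- robot.move_j(angles): joint-space move.
- robot.release() and robot.close(squeeze=None): open the fingers fully, or close them until they stop; squeeze is the grip in N (None keeps the last).
- robot.dwell(seconds).
- robot.solve_ik(position, orientation): joint angles nearest the present ones, or None.
- imaging.camera(name): name is "scene" or "side" or "wrist"; returns the picture (480x640x3 uint8, red, green, blue); there is no depth.
- imaging.get_calibration(name): a dict with "mtx" (3x3 intrinsics, pixels), "k1" (the pictures are not rectified: a ray, as slopes to the right and down, at radius r is drawn at 1 + k1 r^2 times it, then the intrinsics apply), "pose" (4x4, takes a point from camera to world coordinates). Camera axes: x right, y down, z forward; pixel columns grow to the right and rows downward; lengths in m; the calibration is good to about 2 mm. A picture is of the moment at which its call begins: read the wrist's pose just before it. get_calibration takes no time and is no camera call; for the wrist camera it gives the pose at the moment of the call.
A pose or a line that the arm cannot do raises robot.IKError and nothing moves.
- robot.finish_job(): hands the job in, once; it reports no verdict.
Trained networks look in the newest picture that a camera, given by its name, has taken for a name from the list of things; names that differ only in an ending like _2 or _b are one class to them, and where a whole thing is asked for, a point or a joint stands for the part that bears it (a point fixed in the world has none). Each returns a list of dicts, best first, with "p" (0 to 1); they miss things now and then, are a little off and sometimes report something else, mostly with a low value. They report only what shows in the picture. A call takes as long as a camera call. They do not tell look-alikes from the thing itself.
- nets.outline_of(camera, name): "pixels" (480x640 bool, what is visible of it) and "pixel" ([column, row] in pixels, amid what is visible of it).
Readings, each from a call of its own:
- robot.current_clock(): time.
- robot.current_qpos(): joint angles.
- robot.current_qvel(): joint speeds.
- robot.current_effort(): joint torques, N m.
- robot.current_tcp_pos(): TCP position.
- robot.current_orientation(): TCP orientation.
- robot.current_ft_force(): force on the tool from outside, world axes, zero at the start.
- robot.current_ft_torque(): the same for the moment, N m.
- robot.current_gripper_width(): finger opening in m.
Only numpy, scipy, OpenCV 4.12 (cv2) and the standard library are available. Lean on these libraries where they do the work, as an engineer would, in place of code of your own. Each camera call takes 0.05 s, during which the arm holds its last target.

TASK

Put the freshly glued book away to dry, using the fingertips only: push the pulled-out tray gently all the way home into the drying case, then swing the case's side-hinged door shut until it closes flush over the tray. Grasp nothing, do not touch the book on the tray (its glue is wet), keep the door well open until the tray is home, and leave the other things on the bench alone.

Things in the scene. Friction and masses are not known exactly. Their poses are not given: they have to be found in the camera images.
- case: Flat plywood drying case fixed to the bench, 240 mm deep (its x), 220 mm wide (its y), 85 mm high, closed on top and at the back. Origin: centre of its underside. Its own -x axis points out of the open mouth, roughly towards the robot; the plane of the mouth is 120 mm from the origin along -x. +x is the direction that pushes the tray in; +y is the hinge side of the door. It stands turned by up to about 20 degrees.
- tray (a joint): How far the pale wooden tray is pulled out of the case, in m: 0 = fully home (front face flush with the mouth of the case), at the start 0.075 to 0.13. It slides along the case's x axis with about 1.5 N of friction and stops hard at 0.
- tray_front (a point): Point at mid width on the outer face of the tray's upright front board, 50 mm above the bench; moves with the tray; its axes are the case's. The front board is 196 mm wide and 12 mm thick and runs from 10 to 68 mm above the bench, its outer face looks along the case's -x. Push here along the case's +x.
- door (a joint): Opening angle of the door in rad: 0 = shut, flush over the mouth; at the start 1.7 to 2.15 (swung out past square, beside the tray). It turns about a vertical hinge, stays where it is left (about 0.08 N m of friction) and stops hard at 0. Plywood panel 12 mm thick, 212 mm wide from hinge line to free edge, 2 to 83 mm above the bench, no handle.
- door_hinge (a point): Point on the vertical hinge line at the case's +y front edge (in the case's frame x = -128 mm, y = +106 mm), 40 mm above the bench. The panel's mid plane passes through the hinge line. The point turns with the door: its -y axis runs along the panel from the hinge to the free edge, its -x axis points out of the outer face (the one to push). Shut, its axes are the case's; opening turns it clockwise seen from above.
- door_push (a point): Point on the door's outer face, 140 mm from the hinge line, 40 mm above the bench; turns with the door, same axes as door_hinge. Pushing here along its +x closes the door.
- book: Freshly glued grey-covered book lying flat and loose on the tray behind its front board, 120 x 160 x 32 mm, 0.35 kg. Its underside (origin at its centre) is 16 mm above the bench. It rides on the tray and must not be touched.
- book_stack: Bystander: stack of three white books, 130 x 170 x 80 mm; origin under its centre.
- glue_tub: Bystander: shut white plastic tub, 116 mm across, 97 mm high; origin under its centre.
- tape_roll: Bystander: roll of grey binding tape lying flat, 104 mm across, 48 mm high; origin under its centre.
There are look-alikes about, which are no part of the job. What is shaped like the book but orange or red is not meant.

How it is judged:
On the way, in this order (a step that is already met when the one before it is completed fails the run):
1. the tray is fully home (within 5 mm) while the door is still open (value of joint tray below 0.005 m and value of joint door above 0.5 rad), for 0.2 s.
2. the door is shut (within 0.04 rad) (value of joint door below 0.04 rad and value of joint tray below 0.005 m), for 0.2 s.
At the end, for the whole second after the job is handed in: The tray is home within 5 mm, the door shut within 0.04 rad (8 mm at its free edge), and the book lies flat and still on the tray inside the case (all of step 2 and x of book in the frame of case between -0.055 and 0.04 m and angle between book's own z axis and vertical below 0.1 rad and linear speed of book below 0.02 m/s); the robot touches nothing.
It fails at once if the wet book is touched by the robot (contact force between any of the fingers, the arm and book above 0.5 N).
It fails at once if the book is lifted off the tray (height (world z) of book above 0.03 m).
It fails at once if the door is swung in to less than 1.2 rad while the tray is still out (value of joint tray above 0.012 m and value of joint door below 1.2 rad).
It fails at once if the tray is slammed (faster than 0.5 m/s) (velocity of joint tray below -0.5 m/s).
It fails at once if a bystander is shifted by more than 20 mm (distance of any of book_stack, glue_tub, tape_roll from where it was at the start of the episode above 0.02 m).
It also fails if it takes over 58 s, if anything falls off the work surface, if the arm or the gripper's body presses on something with over 40 N, if the wrist force passes 120 N, or if a joint passes its speed limit or range.

## Working session

There is one attempt and no reset: what is moved stays moved. The work goes in short steps, each a Python script; the robot and the scene stay as the last script left them, time stands still between calls to the robot, and variables do not carry over. Pictures are saved under pics/ and viewed, and the job is handed in when it is done.

```bash
ls; mkdir -p pics
python3 - <<'E'
from station import robot, imaging, nets
import cv2
for n in ("scene","side","wrist"):
    im=imaging.camera(n); cv2.imwrite(f"pics/{n}0.png",im[:,:,::-1])
    c=imaging.get_calibration(n); print(n,c)
    for k in ("tray","door","case","book"):
        try:
            for r in nets.outline_of(n,k)[:2]: print(n,k,round(r["p"],2),r["pixel"],r["pixels"].sum())
        except Exception as e: print(k,e)
print(robot.current_clock())
E
```

```text
pics
scene {'mtx': array([[593.37213416,   0.        , 316.91542788],
       [  0.        , 593.37213416, 235.35980998],
       [  0.        ,   0.        ,   1.        ]]), 'k1': 0.011642474836759151, 'pose': array([[ 0.80346772,  0.45637947, -0.38230539,  1.08468318],
       [ 0.59521367, -0.62943633,  0.49953037, -0.68326153],
       [-0.0126615 , -0.62890992, -0.77737507,  1.16348214],
       [ 0.        ,  0.        ,  0.        ,  1.        ]])}
scene tray 0.79 [286.7, 249.9] 2393
scene door 0.86 [316.2, 208.5] 1227
scene case 0.96 [345.4, 283.3] 15091
scene book 0.84 [405.2, 220.1] 2796
side {'mtx': array([[600.38743728,   0.        , 325.19048581],
       [  0.        , 600.38743728, 238.87827591],
       [  0.        ,   0.        ,   1.        ]]), 'k1': -0.16424419712325092, 'pose': array([[ 0.72681746, -0.51674642,  0.45244836, -0.15113232],
       [-0.6867426 , -0.55731041,  0.46667944, -0.71822062],
       [ 0.01099925, -0.64990633, -0.75993472,  1.22202361],
       [ 0.        ,  0.        ,  0.        ,  1.        ]])}
side tray 0.91 [327.2, 263.4] 1936
side door 0.58 [281.2, 231.0] 1701
side case 0.72 [367.5, 226.0] 10464
side book 0.97 [303.1, 182.7] 2029
side book 0.95 [310.2, 351.9] 3810
wrist {'mtx': array([[413.59699254,   0.        , 318.55968785],
       [  0.        , 413.59699254, 242.05095826],
       [  0.        ,   0.        ,   1.        ]]), 'k1': -0.07767807016558073, 'pose': array([[ 2.90833863e-01,  9.19659787e-01,  2.63896838e-01,
         8.22712325e-02],
       [ 9.56773523e-01, -2.79638439e-01, -7.99172615e-02,
         5.50390142e-01],
       [ 2.99008010e-04,  2.75732153e-01, -9.61234462e-01,
         3.84723939e-01],
       [ 0.00000000e+00,  0.00000000e+00,  0.00000000e+00,
         1.00000000e+00]])}
0.75
```

View pics/scene0.png

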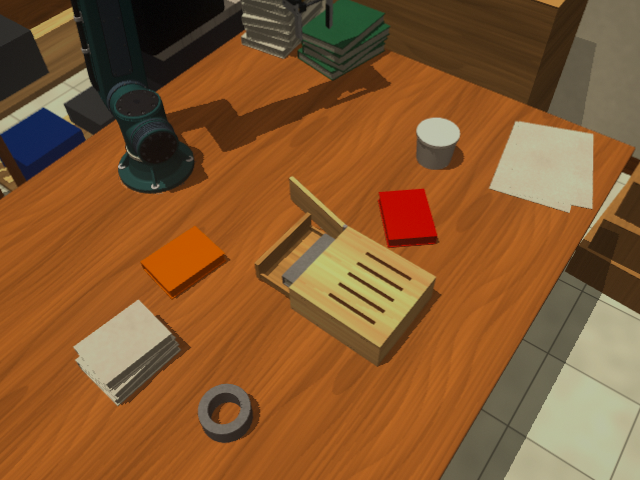

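View pics/side0.png

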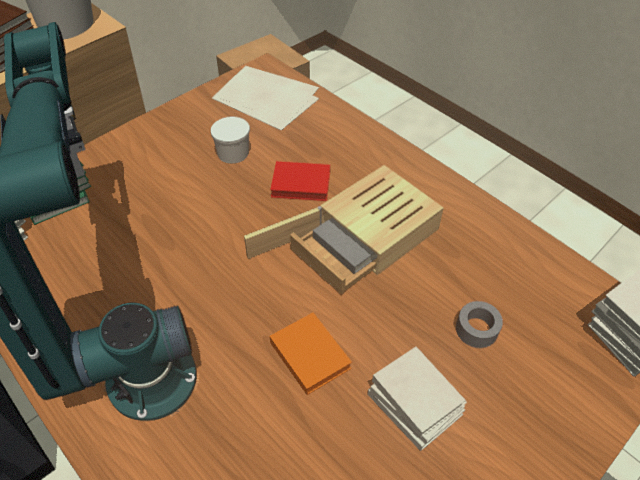

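View pics/wrist0.png

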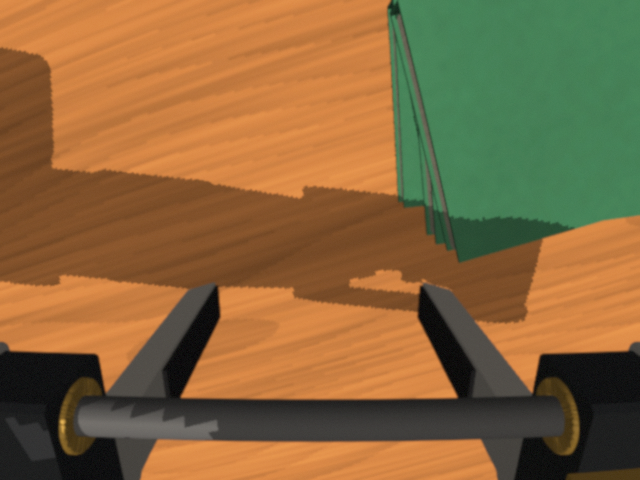

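Run:
```python
import cv2
a=cv2.imread("pics/scene0.png")[165:375,240:450]; cv2.imwrite("pics/sc_z.png",cv2.resize(a,None,fx=2.8,fy=2.8,interpolation=cv2.INTER_CUBIC))
a=cv2.imread("pics/side0.png")[150:300,235:455]; cv2.imwrite("pics/si_z.png",cv2.resize(a,None,fx=3.6,fy=3.6,interpolation=cv2.INTER_CUBIC))
```

```text
(no output)
```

View pics/sc_z.png

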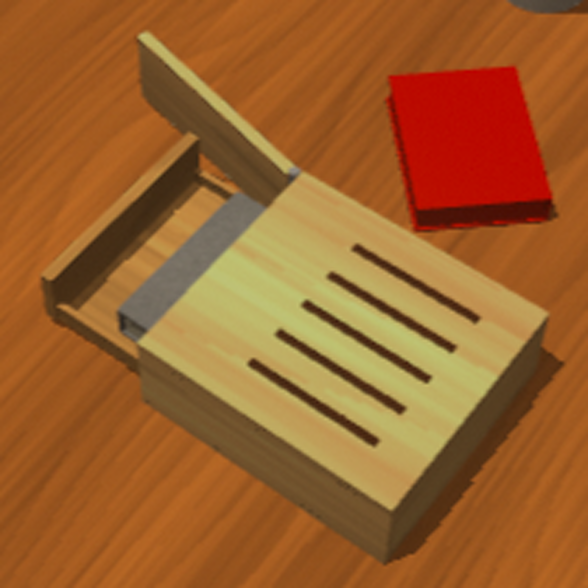

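View pics/si_z.png

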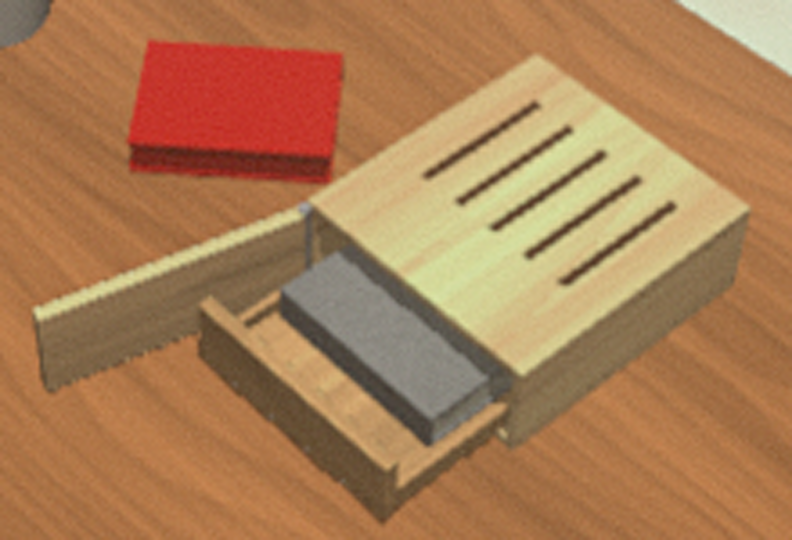

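```bash
cat > geo.py <<'E'
import numpy as np, cv2
from station import robot, imaging, nets
from scipy.optimize import least_squares
def proj(n,P,C={}):
    if n not in C: C[n]=imaging.get_calibration(n)
    c=C[n];T=np.linalg.inv(c["pose"]);p=T[:3,:3]@np.asarray(P)+T[:3,3]
    s=p[:2]/p[2]; s=s*(1+c["k1"]*(s@s)); K=c["mtx"]; return np.array([K[0,0]*s[0]+K[0,2],K[1,1]*s[1]+K[1,2]])
def c2w(q,P):
    x,y,a=q[:3];R=np.array([[np.cos(a),-np.sin(a)],[np.sin(a),np.cos(a)]])
    return np.r_[R@np.array(P[:2])+[x,y],P[2]]
def door(t,u,n,z): # u along panel from hinge, n outward ; case frame
    # shut: -y panel, -x outward; opening rotates clockwise by t
    c,s=np.cos(-t),np.sin(-t);R=np.array([[c,-s],[s,c]])
    return np.r_[R@np.array([-n,-u])+[-.128,.106],z]
E
cat > fit.py <<'E'
from geo import *
Z={"scene":(2.8,240,165),"side":(3.6,235,150)}
top=.085
pts=[("scene","c",(-.12,-.11,top),(137,338)),("scene","c",(-.12,.11,top),(300,172)),("scene","c",(.12,.11,top),(548,316)),("scene","c",(.12,-.11,top),(392,510)),
("scene","c",(.12,-.11,0),(386,563)),("scene","c",(-.12,-.11,0),(145,402)),
("side","c",(-.12,-.11,top),(520,375)),("side","c",(-.12,.11,top),(308,207)),("side","c",(.12,.11,top),(537,55)),("side","c",(.12,-.11,top),(749,210)),("side","c",(-.12,-.11,0),(510,445)),
("scene","t",(-.12,-.098,.068),(43,279)),("scene","t",(-.12,.098,.068),(190,135)),
("side","t",(-.12,.098,.068),(203,302)),("side","t",(-.12,-.098,.068),(386,467)),("side","t",(-.12,-.098,.01),(383,521)),
("scene","d",(.212,0,.083),(145,36)),("side","d",(.212,0,.083),(38,314)),("side","d",(.212,-.006,.002),(48,390))]
def res(q,raw=False):
    r=[]
    for n,k,P,px in pts:
        P=np.array(P,float)
        if k=="t": P[0]-=q[3]
        if k=="d": P=door(q[4],*P)
        s,u,v=Z[n]; r.append(proj(n,c2w(q,P))-(np.array(px)/s+[u-.3,v-.3]))
    return np.array(r) if raw else np.ravel(r)
s=least_squares(res,[.55,.0,0,.1,1.9],loss="soft_l1");print(s.x,s.cost)
r=res(s.x,True)
for p,e in zip(pts,r): print(p[:3],e.round(1))
q=s.x
print("front",c2w(q,(-.12-q[3],0,.05)),"hinge",c2w(q,(-.128,.106,.04)),"dpush",c2w(q,door(q[4],.14,.006,.04)),"free",c2w(q,door(q[4],.212,0,.04)))
for n in("scene","side"):
    im=cv2.imread(f"pics/{n}0.png")
    for m,k,P,px in pts:
        P=np.array(P,float)
        if k=="t": P[0]-=q[3]
        if k=="d": P=door(q[4],*P)
        p=proj(n,c2w(q,P)); cv2.circle(im,tuple(int(v) for v in p.round()),2,(255,0,255),-1)
    u,v=(240,165) if n=="scene" else (235,150)
    cv2.imwrite(f"pics/{n}_fit.png",cv2.resize(im[v:v+210,u:u+220],None,fx=2.6,fy=2.6))
np.save("q.npy",q)
E
python3 fit.py
```

```text
[ 0.71368014 -0.03767811 -0.02480207  0.11219778  1.8016759 ] 11.642194563274558
('scene', 'c', (-0.12, -0.11, 0.085)) [-0.3  2.1]
('scene', 'c', (-0.12, 0.11, 0.085)) [ 0.9 -0.1]
('scene', 'c', (0.12, 0.11, 0.085)) [ 0.3 -0.8]
('scene', 'c', (0.12, -0.11, 0.085)) [-0.1  0.8]
('scene', 'c', (0.12, -0.11, 0)) [-0.7  1.1]
('scene', 'c', (-0.12, -0.11, 0)) [-1.3  0. ]
('side', 'c', (-0.12, -0.11, 0.085)) [ 0.4 -0.4]
('side', 'c', (-0.12, 0.11, 0.085)) [-0.4 -2.5]
('side', 'c', (0.12, 0.11, 0.085)) [-0.1 -1. ]
('side', 'c', (0.12, -0.11, 0.085)) [ 0.5 -1.3]
('side', 'c', (-0.12, -0.11, 0)) [0.5 1.2]
('scene', 't', (-0.12, -0.098, 0.068)) [-0.7 -0.9]
('scene', 't', (-0.12, 0.098, 0.068)) [ 0.1 -0.7]
('side', 't', (-0.12, 0.098, 0.068)) [-1.1 -0.7]
('side', 't', (-0.12, -0.098, 0.068)) [ 0.5 -0.3]
('side', 't', (-0.12, -0.098, 0.01)) [ 0.6 -1.2]
('scene', 'd', (0.212, 0, 0.083)) [-1.6 -0.8]
('side', 'd', (0.212, 0, 0.083)) [-1.1 -0.4]
('side', 'd', (0.212, -0.006, 0.002)) [-0.1  0.4]
front [ 0.48155378 -0.03191972  0.05      ] hinge [0.58834826 0.07146363 0.04      ] dpush [0.45441693 0.11267527 0.04      ] free [0.38324014 0.12507948 0.04      ]
```

```bash
cat >> geo.py <<'E'
from scipy.spatial.transform import Rotation as Ro
def quat(psi): # tool z down, tool x at yaw psi
    x=np.array([np.cos(psi),np.sin(psi),0]);z=np.array([0,0,-1.]);return Ro.from_matrix(np.c_[x,np.cross(z,x),z]).as_quat()
E
python3 - <<'E'
from geo import *
q=np.load("q.npy");pi=np.pi
R=Ro.from_quat(robot.current_orientation()).as_matrix();print(R.round(2),robot.current_gripper_width())
for flip in(0,pi):
    for d in(-.2,-.128-.008+.115*.0):
        print("tray",flip,robot.solve_ik(c2w(q,(d,0,.045)),quat(q[2]+flip)))
    for t in np.linspace(q[4],0,6):
        p=c2w(q,door(t,.14,.006+.008,.045));j=robot.solve_ik(p,quat(q[2]-t+flip))
        print(round(t,2),p.round(3),None if j is None else np.round(j,2))
# red book via ray at z=.03
c=imaging.get_calibration("side");K=c["mtx"]
for px in((272,180),(277,163),(330,166),(327,198)):
    u=cv2.undistortPoints(np.array([[px]],float),K,np.array([c["k1"],0,0,0]))[0,0]
    d=c["pose"][:3,:3]@[*u,1];o=c["pose"][:3,3];print("red",(o+d*(.03-o[2])/d[2]).round(3))
E
```

```text
[[-0.96  0.29  0.  ]
 [ 0.29  0.96  0.  ]
 [-0.    0.   -1.  ]] 0.09427199775387078
tray 0 [-1.73772319e-01  1.06482523e-01  1.69308600e+00 -4.44089210e-16
  1.34202413e+00  1.42182608e+00]
tray 0 [-1.57266092e-01  2.41509193e-01  1.53556698e+00 -4.44089210e-16
  1.36451648e+00  1.43833231e+00]
1.8 [0.456 0.12  0.045] None
1.44 [0.448 0.071 0.045] None
1.08 [0.457 0.021 0.045] None
0.72 [ 0.483 -0.022  0.045] [-0.16  0.04  1.77 -0.    1.34  2.15]
0.36 [ 0.523 -0.053  0.045] [-0.21  0.13  1.67 -0.    1.34  1.75]
0.0 [ 0.571 -0.068  0.045] [-0.22  0.23  1.55 -0.    1.36  1.38]
tray 3.141592653589793 [-1.73772319e-01  1.06482523e-01  1.69308600e+00 -4.44089210e-16
  1.34202413e+00 -1.71976657e+00]
tray 3.141592653589793 [-1.57266092e-01  2.41509193e-01  1.53556698e+00 -4.44089210e-16
  1.36451648e+00 -1.70326035e+00]
1.8 [0.456 0.12  0.045] [ 0.14  0.01  1.79 -0.    1.34  0.39]
1.44 [0.448 0.071 0.045] [ 0.03 -0.03  1.83 -0.    1.34 -0.07]
1.08 [0.457 0.021 0.045] [-0.08 -0.02  1.82 -0.    1.34 -0.54]
0.72 [ 0.483 -0.022  0.045] [-0.16  0.04  1.77 -0.    1.34 -0.99]
0.36 [ 0.523 -0.053  0.045] [-0.21  0.13  1.67 -0.    1.34 -1.39]
0.0 [ 0.571 -0.068  0.045] [-0.22  0.23  1.55 -0.    1.36 -1.76]
red [0.599 0.278 0.03 ]
red [0.656 0.323 0.03 ]
red [0.761 0.208 0.03 ]
red [0.665 0.119 0.03 ]
```

View pics/side_fit.png

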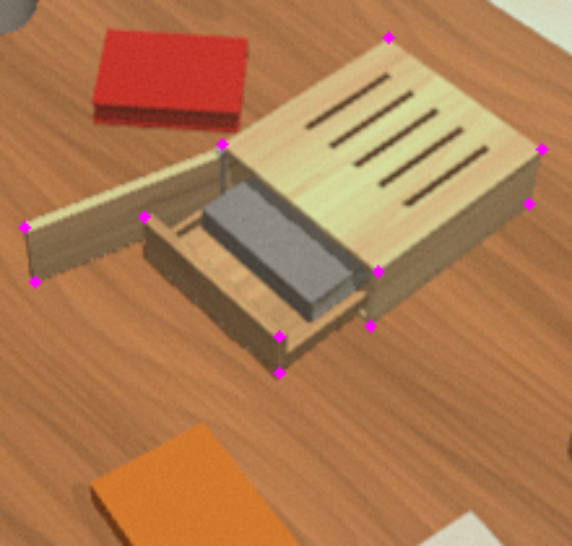

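View pics/scene_fit.png

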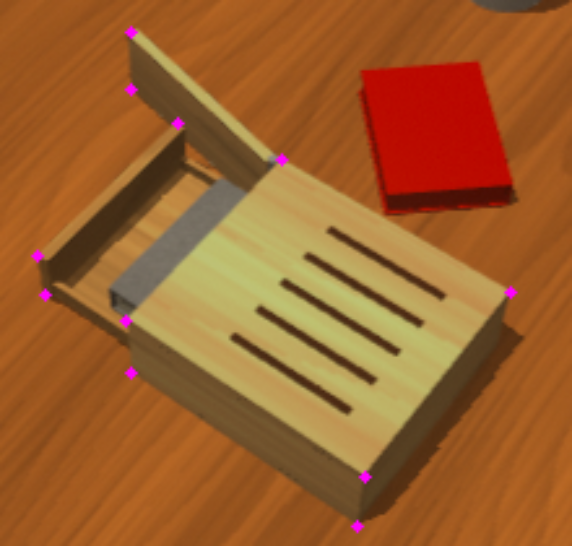

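Run:
```python
from geo import *
q=np.load("q.npy");o=quat(q[2]+np.pi)
robot.close()
x0=-.12-q[3]-.008
robot.reach(c2w(q,(x0-.045,0,.21)),o)
robot.move_l(c2w(q,(x0-.045,0,.045)),speed=.12)
print(robot.current_clock(),robot.current_tcp_pos(),robot.current_gripper_width(),robot.current_ft_force())
hit=robot.move_l(c2w(q,(-.128-.012,0,.045)),speed=.06,stop_force=15)
print(hit,robot.current_tcp_pos(),robot.current_ft_force())
hit=robot.move_l(c2w(q,(-.128+.010,0,.045)),speed=.02,stop_force=10)
print(hit,robot.current_tcp_pos(),robot.current_ft_force(),robot.current_clock())
p=robot.current_tcp_pos();print("depth err",(np.array(p)-c2w(q,(-.128,0,.045))))
for n in("scene","side"): cv2.imwrite(f"pics/{n}1.png",imaging.camera(n)[:,:,::-1])
```

```text
5.9 [ 0.42926312 -0.03075022  0.04582542] 0.00048266620180929196 [0.36764636 0.27864238 0.11732253]
False [ 0.57362203 -0.03413115  0.04500619] [-1.44026655 -1.13868117 -1.1297488 ]
True [ 0.58256373 -0.03433159  0.04437347] [-0.36456111  0.14762681  0.10127932] 9.1083
depth err [-0.00315578  0.00017218 -0.00062653]
```

Run:
```python
from geo import *
q=np.load("q.npy")
print(robot.current_tcp_pos(),robot.current_ft_force())
hit=robot.move_l(c2w(q,(-.128+.010,0,.045)),speed=.02,stop_force=12)
print(hit,robot.current_tcp_pos(),robot.current_ft_force(),robot.current_clock())
robot.dwell(.3)
p=robot.current_tcp_pos();print("depth err",(np.array(p)-c2w(q,(-.128,0,.045))))
ims=[]
for n,(u,v) in(("scene",(240,165)),("side",(235,150))):
    im=imaging.camera(n)[:,:,::-1]; ims.append(cv2.resize(im[v:v+200,u:u+200],(400,400),interpolation=cv2.INTER_CUBIC))
cv2.imwrite("pics/t2.png",np.hstack(ims))
```

```text
[ 0.58178729 -0.03424516  0.04366061] [-0.05241117 -0.01930394 -0.76534496]
True [ 0.58209197 -0.03419221  0.0427426 ] [ 0.8986233  -0.04715153 -0.57160938] 9.6167
depth err [-0.00437429  0.00041146 -0.00295205]
```

View pics/t2.png

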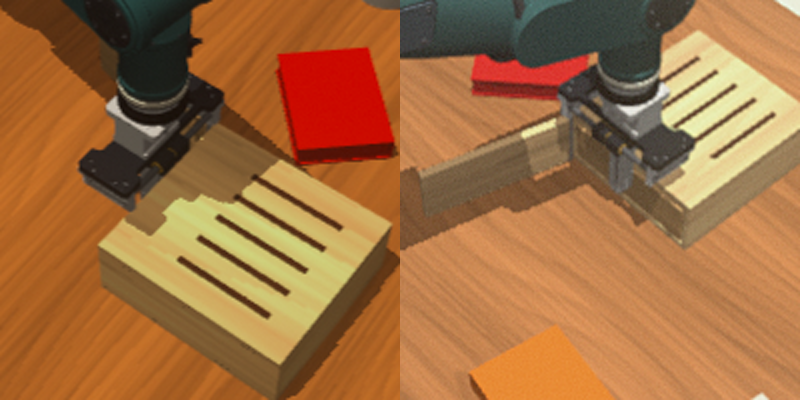

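Run:
```python
from geo import *
q=np.load("q.npy");t=q[4]
robot.move_l(c2w(q,(-.128-.06,0,.05)),speed=.1)
robot.move_l(c2w(q,(-.128-.06,0,.19)),speed=.2)
robot.reach(c2w(q,door(t,.14,.006+.008+.045,.19)),quat(q[2]-t+np.pi))
print(robot.current_clock(),robot.current_tcp_pos(),robot.current_ft_force())
ims=[]
for n,(u,v) in(("scene",(240,165)),("side",(235,150))):
    im=imaging.camera(n)[:,:,::-1]; cv2.imwrite(f"pics/{n}3.png",im);ims.append(cv2.resize(im[v:v+150,u:u+150],(400,400),interpolation=cv2.INTER_CUBIC))
cv2.imwrite("pics/t3.png",np.hstack(ims))
```

```text
13.4667 [0.46778268 0.16371999 0.18963283] [ 0.21774677 -0.46541479  0.48594174]
```

View pics/t3.png

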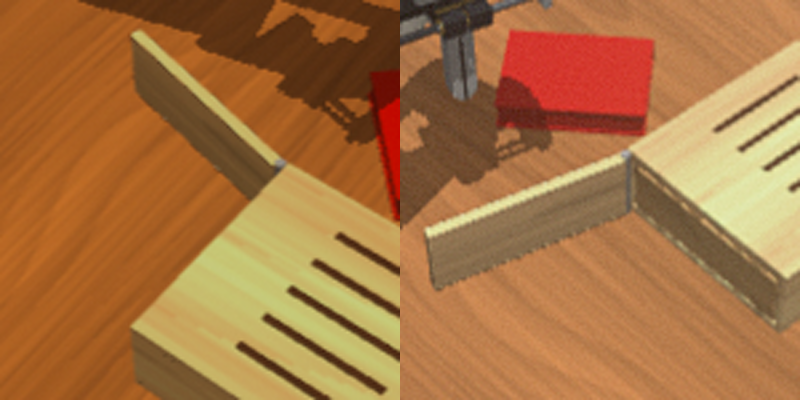

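Run:
```python
from geo import *
q=np.load("q.npy");t0=q[4]
P=lambda t,n,z=.045:c2w(q,door(t,.14,.014+n,z))
O=lambda t:quat(q[2]-t+np.pi)
robot.move_l(P(t0,.045),speed=.12)
hit=robot.move_l(P(t0,.005),speed=.06,stop_force=6); print(hit)
for t in np.linspace(t0,.12,13)[1:]:
    hit=robot.move_l(P(t,0),O(t),speed=.07,stop_force=20)
    f=robot.current_ft_force();print(round(t,2),hit,np.round(f,1),np.round(np.array(robot.current_tcp_pos())-P(t,0),4))
    if hit: break
else:
    hit=robot.move_l(P(0,-.010),O(0),speed=.025,stop_force=10)
    print(hit,np.array(robot.current_tcp_pos())-P(0,0),robot.current_ft_force())
print(robot.current_clock())
ims=[]
for n,(u,v) in(("scene",(240,165)),("side",(235,150))):
    im=imaging.camera(n)[:,:,::-1]; cv2.imwrite(f"pics/{n}4.png",im);ims.append(cv2.resize(im[v:v+150,u:u+150],(400,400),interpolation=cv2.INTER_CUBIC))
cv2.imwrite("pics/t4.png",np.hstack(ims))
```

```text
False
1.66 False [ 0.  -1.1  0.1] [0.0001 0.0003 0.    ]
1.52 False [ 0.2 -0.4 -0. ] [ 0.0001  0.0003 -0.    ]
1.38 False [ 0.2 -0.1 -0.9] [ 0.0001  0.0004 -0.    ]
1.24 False [-0.9  0.  -0.3] [-0.      0.0004 -0.    ]
1.1 False [0.1 0.4 0.4] [-0.0001  0.0004 -0.    ]
0.96 False [-0.2  1.2 -0.1] [-0.0001  0.0004 -0.0001]
0.82 False [-0.8 -0.5 -0.7] [-0.0002  0.0004 -0.    ]
0.68 False [-0.1  1.2 -0.2] [-0.0003  0.0004 -0.0001]
0.54 False [0.8 0.1 0.4] [-0.0004  0.0004 -0.0001]
0.4 False [-0.2  0.3  0.4] [-0.0004  0.0003 -0.    ]
0.26 False [ 0.1 -0.6 -0.2] [-0.0004  0.0003 -0.0001]
0.12 False [-0.2 -0.5 -0.2] [-0.0004  0.0002 -0.0001]
True [-0.00343792  0.00122751 -0.00066183] [-0.22209417  0.30843608  0.2557596 ]
21.6833
```

View pics/t4.png

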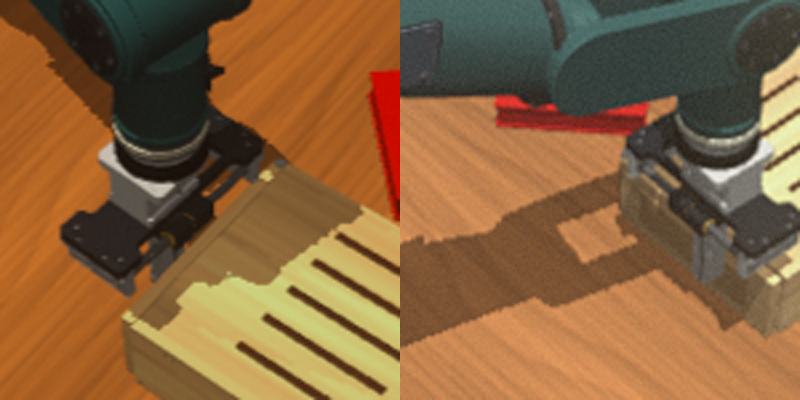

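Run:
```python
from geo import *
q=np.load("q.npy")
P=lambda t,n,z=.045:c2w(q,door(t,.14,.014+n,z))
hit=robot.move_l(P(0,-.012),speed=.02,stop_force=14); print(hit,np.array(robot.current_tcp_pos())-P(0,0))
robot.dwell(.3)
robot.move_l(P(0,.07),speed=.08)
robot.move_l(P(0,.07,.2),speed=.2)
robot.reach(np.array([.3,.3,.3]),quat(q[2]+np.pi))
print(robot.current_clock())
ims=[]
for n,(u,v) in(("scene",(240,165)),("side",(235,150))):
    im=imaging.camera(n)[:,:,::-1]; cv2.imwrite(f"pics/{n}5.png",im)
    im=im.copy()
    ims.append(cv2.resize(im[v:v+150,u:u+150],(400,400),interpolation=cv2.INTER_CUBIC))
    for u_,w in((.212,.083),(0,.083)):
        for tt in (0,.04,.1): print(n,u_,tt,proj(n,c2w(q,door(tt,u_,.006,w))).round(1))
cv2.imwrite("pics/t5.png",np.hstack(ims))
```

```text
True [-0.00389862  0.00134578 -0.00205317]
25.9833
scene 0.212 0 [284.6 283.6]
scene 0.212 0.04 [281.8 281.6]
scene 0.212 0.1 [277.8 278.3]
scene 0 0 [341.9 224.9]
scene 0 0.04 [342.  224.8]
scene 0 0.1 [342.1 224.7]
side 0.212 0 [374.3 256. ]
side 0.212 0.04 [371.7 257.7]
side 0.212 0.1 [367.6 260.1]
side 0 0 [316.8 208.6]
side 0 0.04 [316.8 208.6]
side 0 0.1 [316.7 208.5]
```

View pics/t5.png

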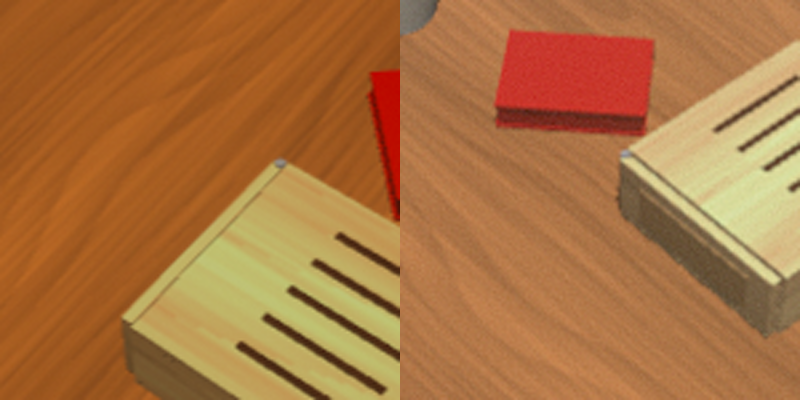

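View pics/side5.png

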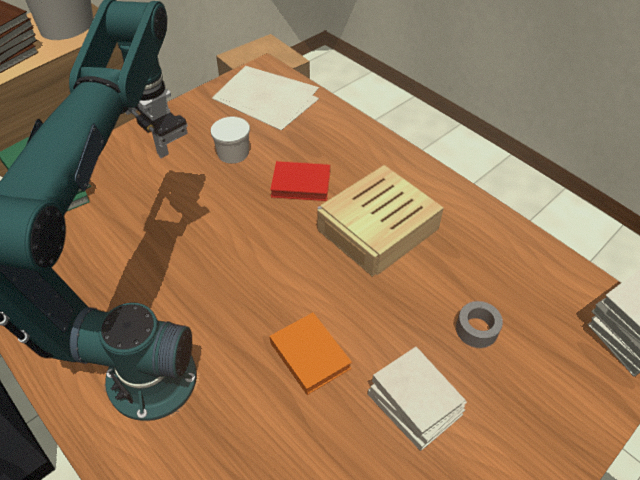

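Run:
```python
from station import robot
print(robot.current_ft_force(),robot.current_clock()); robot.finish_job()
```

```text
[ 0.285329   -0.4417003   0.48098469] 26.0833
the job is handed in; nothing more can be done
```

I pushed the tray home with the closed fingertips at about 0.06 m/s, slowing to 0.02 m/s up to its stop. I then swung the door shut along its arc until it hit its stop too. The job was handed in at about 26 s; no verdict was reported.

**Final pictures:**
- After the push the tray front looked flush with the mouth, with the door still fully open.
- At the end the door showed an even, thin gap along the case.
- The bystanders looked unmoved by eye.
- The arm was clear of everything.

**Disagreement:** both stops came 3–4 mm before the position I had fitted from the pictures. The difference was the same for tray and door, so I put it down to an offset in the fit or the finger width. Pressing again with a higher stop force moved neither any further.

**Not checked:** I could not see the book once the tray was in. The stop-force readings gave no sign of touching it.

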